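Lift the gear tray out of an opened emergency lamp and hold it level

TASK

Take hold of the opened emergency lamp's gear tray gently, because its sheet metal is thin and its battery lies unclipped in the cradle, and lift it straight up out of the grey base, keeping it level all the way. Hold it still and level over the base, about 10 cm above where it sat, for at least three seconds so that I can look underneath, and finish while still holding it there with the battery in its cradle. Leave the base, the tools, tape and screws around it, the clear cover and the saucepan where they are.

Things in the scene. Friction and masses are not known exactly. Their poses are not given: they have to be found in the camera images.
- tray: Gear tray: white sheet-metal channel (upside-down U) 320 mm long (its x), 60 wide (y), 25 high, sides 3 thick, 0.27 kg +-20 %. Origin: middle of its underside (lower edges of the sides), 24 mm above the bench at the start. On top, driver case 90 x 42 x 22 mm centred at x +105, flat LED board in the middle (6 mm high at most), battery at x -100. Highest point, with battery: 51 mm above the origin.
- balance (a point): Point of the tray where it balances with its battery in: 20 mm from its middle towards the battery (-x), 12.5 mm above its origin, between its plain long sides, which can be gripped across the 60 mm width there. A grip of 20 to 40 N per finger is right; the sides dent above 55 N per finger (110 N together). Fixed to the tray.
- base: Grey plastic base, 0.8 kg, loose on the bench: pan 360 (its x) x 150 (y) mm, floor 4 mm, rim 22 mm high; origin: middle of its underside. Two 46 mm high pillars at x +-125 reach up inside the tray, 38 mm high tabs stand off its ends: 3 to 4 mm of play, so the tray comes only straight up. 41 mm are free between each tray side and the rim. The tray lies parallel to it.
- battery_center (a point): Middle of the battery stick: green sleeve, 26 mm diameter, 100 mm long, 0.15 kg (up to 20 percent more or less), lying along the tray, loose in its cradle.
- cradle (a point): Point of the tray, 100 mm towards -x from its middle and 38 mm above its origin, where the battery's middle belongs; low rails (6 mm) and end stops (8 mm) leave the battery 1 to 3 mm of play. Fixed to the tray.
- screwdriver: Bystander: screwdriver with orange handle, 200 mm long, 26 mm thick, beside one long side of the base (base's +y).
- tape: Bystander: roll of black insulating tape, 70 mm diameter, 18 mm high, beside the other long side of the base.
- dish: Bystander: small steel dish of screws, 84 mm diameter, 18 mm high, beside that same side.
- cover: Bystander: clear plastic cover of the lamp, an open box 360 x 150 x 55 mm, to the right (-y).
- pan: Bystander: steel saucepan, 150 mm diameter, 95 mm high, two side handles, to the left (+y).
- pliers: Bystander: blue-handled pliers, 170 mm long, 12 mm high, to the left, nearer the robot than the saucepan.

How it is judged:
On the way:
1. the tray is held level and still over its base, 60 to 176 mm above its seat, battery in the cradle, for 2.5 s (z of tray in the frame of base between 0.084 and 0.2 m and horizontal distance between tray and base below 0.06 m and angle between tray's own z axis and vertical below 0.09 rad and linear speed of tray below 0.02 m/s and angular speed of tray below 0.1 rad/s and contact force between the fingers and tray above 2 N and contact force between tray and base below 0.05 N and distance between battery_center and cradle below 0.012 m), for 2.5 s.
At the end, for the whole second after the job is handed in: Held by the fingers alone: tray 60 to 176 mm above its seat, its middle within 60 mm sideways of the base's, within 5 degrees of level, under 20 mm/s and 0.1 rad/s, clear of the base; battery within 12 mm of its place in the cradle (all of step 1); the arm keeps its last pose, push and grip.
It fails at once if the tray is gripped or knocked harder than 110 N in all (about 55 N per finger) (contact force between the fingers and tray above 110 N).
It fails at once if the tray tilts more than 10 degrees (angle between tray's own z axis and vertical above 0.175 rad).
It fails at once if the battery leaves its cradle (20 mm or more from its place) (distance between battery_center and cradle above 0.02 m).
It fails at once if the base is shifted by more than 25 mm (distance of base from where it was at the start of the episode above 0.025 m).
It fails at once if the screwdriver, tape, dish, cover, saucepan or pliers is shifted by more than 25 mm (distance of any of screwdriver, tape, dish, cover, pan, pliers from where it was at the start of the episode above 0.025 m).
It also fails if it takes over 40 s, if anything falls off the work surface, if the arm or the gripper's body presses on something with over 40 N, if the wrist force passes 120 N, or if a joint passes its speed limit or range.

ROBOT

A 6-joint arm with a two-finger parallel gripper is mounted at the origin on the work surface. World frame = base frame: x ahead of the robot, y to its left, z up, the work surface at z = 0. Lengths are in m, angles in rad, forces in N, time in s.
With the tool pointing down it reaches from about 0.15 to 0.775 m from the base axis. Payload 6.1 kg.
Tool frame: the origin (TCP) lies at the very end of the fingers, on their centre line; the grasp point (between the pads) lies 19 mm behind it; z points along the fingers, y is the line along which they close (so a half turn about z gives the same grasp; the last joint's range is limited). The gripper opens to 85 mm and grips with 20 to 120 N. Pads are 22 mm wide; open, the fingers measure 114 mm over their backs; the gripper's body (76 mm by 85 mm) begins 54 mm behind the grasp point. The pads swing forward as they close: fully open they stand 13 mm farther back than shut.
Start: joints at [1.177, 0.126, -0.04, 1.405, 0, 1.571], TCP at [0.201, 0.485, 0.231] pointing down, gripper open.
Joint ranges: [-2.72, 2.72], [-0.95, 1.95], [-1.27, 1.35], [-1.78, 2.02], [-1.46, 1.47], [-3.14, 3.14]. Speed limits (rad/s): [2.39, 2.39, 3.01, 3.14, 3.14, 3.14].

INTERFACE

Orientations are given as a rotation vector (axis times angle).
In Python, from station import robot gives the robot as it stands.
- The arm moves only by the shell command python3 shift.py 'ROWS' [FORCE]. ROWS is rows parted by semicolons, their numbers by spaces, 1 to 20 of them, each of 5 numbers: dx, dy, dz in m, then a turn about the tool's z in rad, then the opening from 0.0 (shut) to 1.0 (fully open); each row is the pose to reach, as a shift and turn from the pose commanded when the command began, along the tool's axes at that moment; what a row does not reach only later rows make up. A row lasts 1/10 s, in which the tool goes at most 0.05 m and 0.15 rad, less where a joint would pass 70% of its speed; a pose out of reach is approached as far as the arm can. The fingers move at their own pace and stop on an object; FORCE is the grip in N (left out, the last holds). Time passes only in rows, so rows that do not move let the fingers close. It prints the time, the measured TCP pose, the force, the opening and the grip force at its end.
- robot.get_obs(): the state, without advancing time (a new reading comes with each control period).
- robot.camera(name): name is "side" or "top" or "wrist"; returns a dict with "frame" (384x512x3 uint8, blue, green, red), "intrinsics" (3x3 intrinsics, pixels), "D" ([k1, k2, p1, p2, k3] as OpenCV has them; the pictures are not rectified), "R" (3x3) and "t" (3): a world point X has camera coordinates R X + t; the wrist camera has in their place "T_tool_cam" (4x4, takes a point from camera to tool coordinates, whose origin is the TCP and whose axes are the flange's). Camera axes: x right, y down, z forward; pixel columns grow to the right and rows downward; lengths in m; the calibration is good to about 2 mm. A picture is of the moment at which its call begins: read the wrist's pose just before it. There is no depth.
- robot.hand_in(): hands the job in; it is judged then, once.
The state is a dict: "time": time; "q": joint angles; "joint_vel": joint speeds; "effort": joint torques, N m; "ee_pos": TCP position; "orientation": TCP orientation; "force": force on the tool from outside, world axes, zero at the start; "moment": the same for the moment, N m; "opening": opening from 0.0 (shut) to 1.0 (fully open); "grasp_force": force on a finger pad.
Only numpy, scipy, OpenCV 4.12 (cv2) and the standard library are available. Lean on these libraries where they do the work, as an engineer would, in place of code of your own. Each camera call takes 0.05 s, during which the arm holds its last target. There are 200 camera calls.

## Working session

There is one attempt and no reset: what is moved stays moved. The work goes in short steps, Python scripts to look and compute and a shell command to move; the robot and the scene stay as the last step left them, time stands still between calls to the robot, and variables do not carry over. Pictures are saved under pics/ and viewed, at most 10 in all, crops included, and the job is handed in when it is done.

```bash
ls; mkdir -p pics; python3 - <<'E'
from station import robot
import cv2,pickle
o=robot.get_obs();print({k:o[k] for k in('time','ee_pos','orientation','force','opening','grasp_force')})
for n in('top','side'):
    c=robot.camera(n);cv2.imwrite(f'pics/{n}0.png',c['frame']);pickle.dump(c,open(f'{n}0.pkl','wb'))
    print(n,c['intrinsics'],c['D'],c['R'],c['t'])
E
```

```text
pics
shift.py
station.py
{'time': 0.0, 'ee_pos': array([0.20127981, 0.48445238, 0.23052888]), 'orientation': array([-6.14480051e-01, -3.08059610e+00,  2.42762470e-03]), 'force': array([-0.8496599 , -0.04409163, -0.09543781]), 'opening': 1.000292010866321, 'grasp_force': 0.0}
top [[437.58820413   0.         256.25527894]
 [  0.         437.58820413 191.05620447]
 [  0.           0.           1.        ]] [-0.06586852  0.          0.          0.          0.        ] [[ 0.00281563 -0.99998814  0.00397368]
 [-0.99428961 -0.00322345 -0.10666668]
 [ 0.10667823 -0.00365066 -0.99428689]] [-0.01873153  0.57591548  1.43234609]
side [[403.30654557   0.         253.84449069]
 [  0.         403.30654557 195.16509188]
 [  0.           0.           1.        ]] [-0.01147736  0.          0.          0.          0.        ] [[ 0.90861735 -0.41728894 -0.01686599]
 [-0.31992356 -0.66951602 -0.67037096]
 [ 0.26844634  0.61450651 -0.74183443]] [-0.55000058  0.23350662  1.05660126]
```

View pics/top0.png

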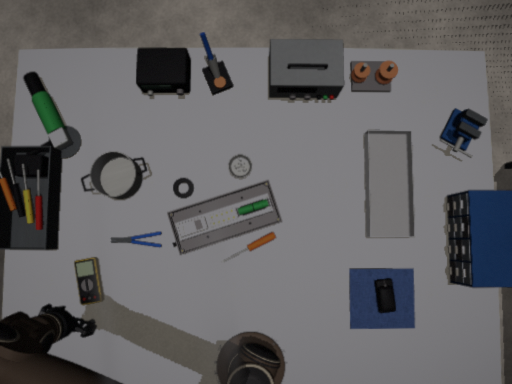

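View pics/side0.png

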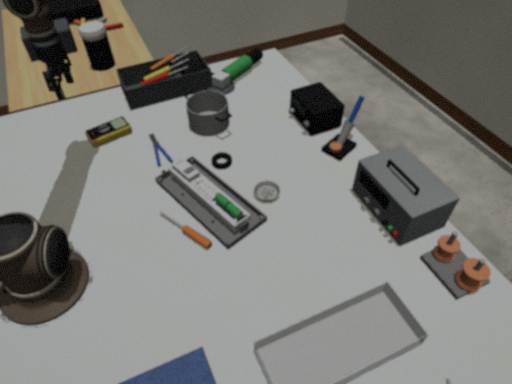

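The top view shows the lamp near (225,217). The battery is to the right at (253,207) and the driver case to the left at (198,225). In the side view the lamp is at (210,200). I'll enlarge both.

```bash
python3 - <<'E'
import cv2
a=cv2.imread('pics/top0.png')[175:260,160:290];cv2.imwrite('pics/top0c.png',cv2.resize(a,None,fx=6,fy=6,interpolation=cv2.INTER_CUBIC))
a=cv2.imread('pics/side0.png')[150:250,145:275];cv2.imwrite('pics/side0c.png',cv2.resize(a,None,fx=6,fy=6,interpolation=cv2.INTER_CUBIC))
E
```

```text
(no output)
```

View pics/top0c.png

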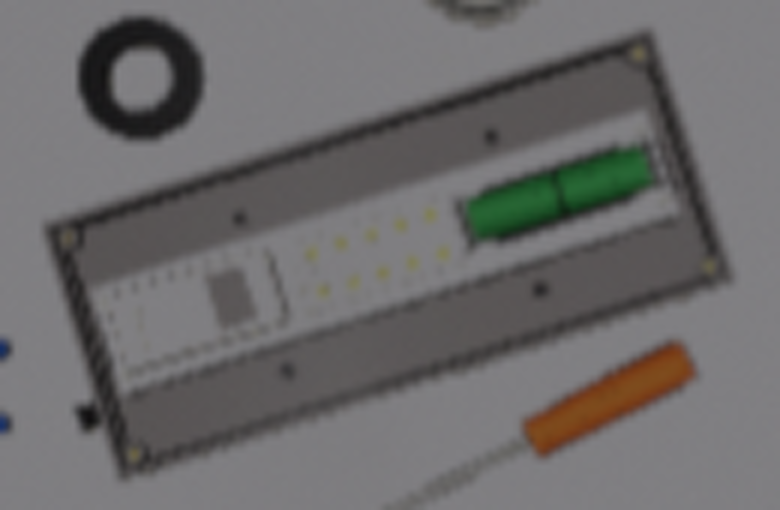

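View pics/side0c.png

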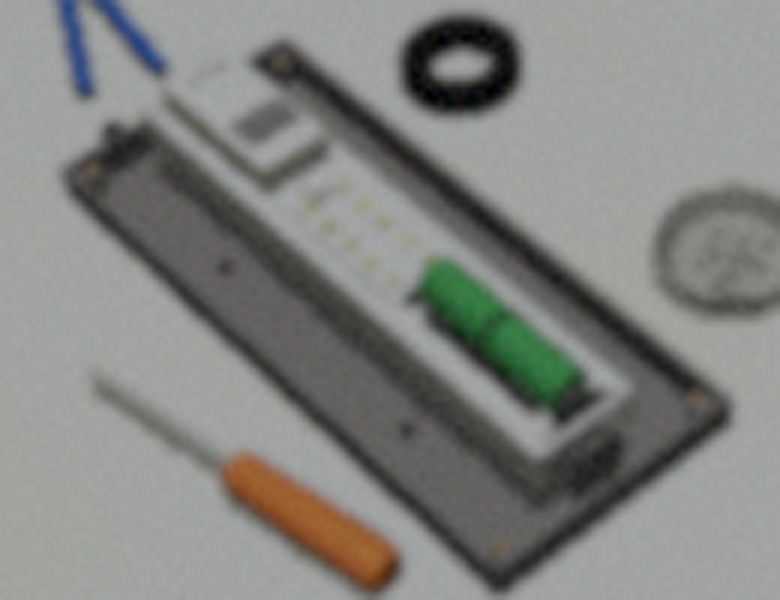

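The top crop shows the tray plate corners at about (95,285), (648,108), (682,215) and (128,395). The base corners are (48,230), (652,38), (730,275) and (125,472). The matching corners are visible in the side crop, so I can triangulate.

```bash
cat > h.py <<'E'
import cv2,numpy as np,pickle
def nrm(c,p): return cv2.undistortPoints(np.array(p,float).reshape(-1,1,2),c['intrinsics'],c['D']).reshape(-1,2)
def tri(a,b,pa,pb):
    P=[np.c_[c['R'],c['t']] for c in(a,b)]
    X=cv2.triangulatePoints(*P,nrm(a,pa).T,nrm(b,pb).T);return (X[:3]/X[3]).T
def plane(c,p,z):
    d=np.c_[nrm(c,p),np.ones(len(p))]@c['R'];o=-c['R'].T@c['t'];return o+d*((z-o[2])/d[:,2])[:,None]
def green(f):
    h=cv2.cvtColor(f,cv2.COLOR_BGR2HSV);m=cv2.inRange(h,(45,90,40),(75,255,255));return m
E
python3 - <<'E'
from h import *
T,S=[pickle.load(open(n+'0.pkl','rb')) for n in('top','side')]
t=lambda p:(np.array(p)+.5)/6-.5+[160,175]
s=lambda p:(np.array(p)+.5)/6-.5+[145,150]
np.set_printoptions(precision=4,suppress=True)
tc=[(648,108),(682,215),(95,285),(128,395)];sc=[(632,388),(540,462)]
print('tray tri',tri(T,S,t(tc[:2]),s(sc)))
p=plane(T,t(tc),.049);print('tray plane',p,p.mean(0))
bc=[(652,38),(730,275),(48,230),(125,472)];bs=[(728,412),(500,585),(280,45),(70,180)]
X=tri(T,S,t(bc),s(bs));print('base tri',X,X.mean(0));p=plane(T,t(bc),.022);print('base plane',p,p.mean(0))
for X in(p,):
    d=(X[2]-X[0]+X[3]-X[1])/2;print('L',np.linalg.norm(d),'ang',np.arctan2(d[1],d[0]))
g=[]
for c in(T,S):
    m=green(c['frame']);n,l,st,ce=cv2.connectedComponentsWithStats(m)
    print([(list(np.round(ce[i],1)),st[i][4]) for i in range(1,n) if st[i][4]>30])
E
```

```text
tray tri [[ 0.569  -0.0543  0.0506]
 [ 0.512  -0.0735  0.0474]]
tray plane [[ 0.5691 -0.0543  0.049 ]
 [ 0.5102 -0.073   0.049 ]
 [ 0.4707  0.2482  0.049 ]
 [ 0.4109  0.2289  0.049 ]] [0.4902 0.0875 0.049 ]
base tri [[ 0.615  -0.0584  0.0119]
 [ 0.4793 -0.1018  0.0065]
 [ 0.5031  0.2808  0.018 ]
 [ 0.3687  0.2361  0.0109]] [0.4915 0.0892 0.0118]
base plane [[ 0.6114 -0.0574  0.022 ]
 [ 0.4785 -0.1008  0.022 ]
 [ 0.5022  0.2801  0.022 ]
 [ 0.3683  0.2343  0.022 ]] [0.4901 0.0891 0.022 ]
L 0.3537721536307804 ang 1.8860874662264653
[([np.float64(46.3), np.float64(110.9)], np.int32(702)), ([np.float64(252.7), np.float64(206.8)], np.int32(224))]
[([np.float64(239.2), np.float64(65.9)], np.int32(372)), ([np.float64(227.7), np.float64(205.4)], np.int32(234)), ([np.float64(389.9), np.float64(227.0)], np.int32(39))]
```

```bash
cat >> h.py <<'E'
from scipy.spatial.transform import Rotation as Ro
def go(o,xyz,yaw):
    R=Ro.from_rotvec(o['orientation']);Rm=R.as_matrix()
    d=Rm.T@(np.array(xyz)-o['ee_pos']);cur=np.arctan2(Rm[1,1],Rm[0,1])
    w=(yaw-cur+np.pi/2)%np.pi-np.pi/2
    print('shift',np.round(d,4),'turn',round(-w,4),'tool z',Rm[:,2].round(4))
E
python3 - <<'E'
from h import *
from station import robot
go(robot.get_obs(),[.4962,.0685,.2305],.3145)
E
```

```text
shift [-0.4319 -0.2709  0.0005] turn 0.8624 tool z [-6.0e-04 -1.3e-03 -1.0e+00]
```

```bash
python3 shift.py '-0.02 -0.01 0 0.06 1; -0.055 -0.035 0 0.15 1; -0.09 -0.057 0 0.25 1; -0.13 -0.081 0 0.35 1; -0.17 -0.106 0 0.45 1; -0.21 -0.131 0 0.55 1; -0.25 -0.156 0 0.65 1; -0.29 -0.181 0 0.75 1; -0.33 -0.206 0 0.83 1; -0.37 -0.231 0 0.862 1; -0.4 -0.25 0 0.862 1; -0.42 -0.263 0 0.862 1; -0.432 -0.271 0 0.862 1; -0.432 -0.271 0 0.862 1; -0.432 -0.271 0 0.862 1; -0.432 -0.271 0 0.862 1' 30
python3 - <<'E'
from h import *
from station import robot
o=robot.get_obs();c=robot.camera('wrist');pickle.dump((o,c),open('w1.pkl','wb'))
print(c['T_tool_cam'],c['intrinsics'],c['D'])
go(o,[.4962,.0685,.2305],.3145)
f=c['frame'];cv2.imwrite('pics/w1.png',cv2.resize(f,None,fx=1.5,fy=1.5))
E
```

```text
time: 1.7
ee_pos: [0.4958, 0.0697, 0.2313]
orientation: [-1.844, -2.543, -0.0]
force: [-0.6, -0.3, -0.1]
opening: 0.999
grasp_force: 0.0
[[-2.60479374e-04 -9.65700303e-01 -2.59659115e-01  6.49454172e-02]
 [ 9.99999726e-01 -4.31474385e-04  6.01541150e-04  5.27803121e-04]
 [-6.92944728e-04 -2.59658887e-01  9.65700151e-01 -1.42656419e-01]
 [ 0.00000000e+00  0.00000000e+00  0.00000000e+00  1.00000000e+00]] [[336.12319876   0.         259.5537159 ]
 [  0.         336.12319876 187.51211762]
 [  0.           0.           1.        ]] [0.00705776 0.         0.         0.         0.        ]
shift [-0.0013 -0.      0.0008] turn 0.0019 tool z [-2.e-04  3.e-04 -1.e+00]
```

View pics/w1.png

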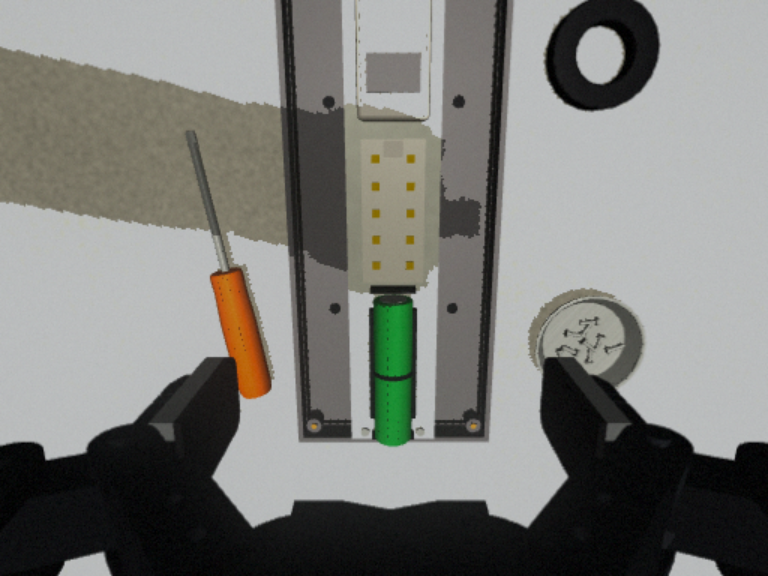

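The wrist view has the tray centred between the fingers, with the battery at (393,370) and the LED board at (393,210). Next I'll measure the tray edges numerically and triangulate the battery ends.

```bash
python3 - <<'E'
from h import *
np.set_printoptions(precision=4,suppress=True)
o,c=pickle.load(open('w1.pkl','rb'))
T=np.eye(4);T[:3,:3]=Ro.from_rotvec(o['orientation']).as_matrix();T[:3,3]=o['ee_pos']
M=np.linalg.inv(T@c['T_tool_cam']);c['R'],c['t']=M[:3,:3],M[:3,3]
g=cv2.cvtColor(c['frame'],cv2.COLOR_BGR2GRAY).astype(float)
def sub(v,r0,r1,sgn):
    d=sgn*np.gradient(v)[r0:r1];i=d.argmax();return r0+(d[max(0,i-2):i+3]*np.arange(max(0,i-2),i+3)[:len(d[max(0,i-2):i+3])]).sum()/d[max(0,i-2):i+3].sum()
L,Rr=[],[]
for y in list(range(5,60,6))+list(range(200,276,6)):
    v=cv2.GaussianBlur(g,(1,5),0)[y]
    L.append((sub(v,215,245,1),y));Rr.append((sub(v,280,310,-1),y))
pl,pr=plane(c,L,.049),plane(c,Rr,.049)
u=np.array([np.cos(1.8853),np.sin(1.8853)]);n=np.array([u[1],-u[0]]);m=np.array([.4902,.0875])
for a,b,y in zip(pl,pr,L): print(round(y[1]),'across L/R mm',((a[:2]-m)@n*1e3).round(1),((b[:2]-m)@n*1e3).round(1),'along',((a[:2]-m)@u*1e3).round(0))
# battery in wrist + top + side
Tc,S=[pickle.load(open(k+'0.pkl','rb')) for k in('top','side')]
m2=green(c['frame']);ys,xs=np.nonzero(m2[180:300,240:285]);print('green wrist rows',ys.min()+180,ys.max()+180,'cols',xs.min()+240,xs.max()+240)
X=tri(Tc,S,[(252.7,206.8)],[(227.7,205.4)]);print('battery tri',X,'along',(X[0,:2]-m)@u,'across',(X[0,:2]-m)@n)
w=plane(c,[(393/1.5,(ys.min()+180))],.062);print('battery inner end along',(w[0,:2]-m)@u,'across',(w[0,:2]-m)@n)
p=plane(c,[((375+410)/3,265/1.5),((375+410)/3,159/1.5)],.055);print('LED rows',(p[:,:2]-m)@u,(p[:,:2]-m)@n)
E
```

```text
5 across L/R mm -27.9 32.3 along 124.0
11 across L/R mm -27.8 32.2 along 119.0
17 across L/R mm -27.9 32.3 along 114.0
23 across L/R mm 75.0 32.2 along 110.0
29 across L/R mm -27.8 32.2 along 105.0
35 across L/R mm -27.8 32.3 along 100.0
41 across L/R mm -35.7 32.3 along 95.0
47 across L/R mm -42.5 32.4 along 90.0
53 across L/R mm -154.2 32.3 along 84.0
59 across L/R mm -27.8 32.4 along 80.0
200 across L/R mm -27.5 32.8 along -54.0
206 across L/R mm -27.3 32.6 along -61.0
212 across L/R mm -27.4 32.7 along -67.0
218 across L/R mm -27.3 32.7 along -73.0
224 across L/R mm -27.3 32.7 along -80.0
230 across L/R mm -27.3 32.8 along -87.0
236 across L/R mm -27.3 32.8 along -93.0
242 across L/R mm -27.3 32.9 along -100.0
248 across L/R mm -27.2 32.8 along -107.0
254 across L/R mm -27.3 32.7 along -114.0
260 across L/R mm -27.2 32.9 along -121.0
266 across L/R mm -27.2 32.8 along -128.0
272 across L/R mm -27.2 33.0 along -135.0
green wrist rows 198 297 cols 249 274
battery tri [[ 0.5215 -0.0055  0.0614]] along -0.0981578540162492 across 0.0009811389009924474
battery inner end along -0.04806162634637719 across 0.0029610506939175035
LED rows [-0.0285  0.0384] [0.0026 0.0024]
```

```bash
python3 - <<'E'
from h import *
from station import robot
go(robot.get_obs(),[.4978,.0705,.075],.317)
E
```

```text
shift [0.     0.0021 0.1564] turn -0.0004 tool z [ 0.e+00  2.e-04 -1.e+00]
```

```bash
python3 shift.py '0 0.002 0.02 0 1; 0 0.002 0.05 0 1; 0 0.002 0.085 0 1; 0 0.002 0.12 0 1; 0 0.002 0.145 0 1; 0 0.002 0.156 0 1; 0 0.002 0.156 0 1; 0 0.002 0.156 0 1; 0 0.002 0.156 0 1'
python3 - <<'E'
from h import *
from station import robot
o=robot.get_obs();c=robot.camera('wrist');pickle.dump((o,c),open('w2.pkl','wb'))
T=np.eye(4);T[:3,:3]=Ro.from_rotvec(o['orientation']).as_matrix();T[:3,3]=o['ee_pos']
M=np.linalg.inv(T@c['T_tool_cam']);c['R'],c['t']=M[:3,:3],M[:3,3]
f=c['frame'].copy()
u=np.array([np.cos(1.8877),np.sin(1.8877),0]);n=np.array([u[1],-u[0],0]);m=np.array([.4902,.0875,.049])+.0015*u+.002*n
pts=[m+a*u+b*n for a in np.arange(-.15,.16,.01) for b in(-.03,.03)]+[m-.05*u+[0,0,.013]]
q=cv2.projectPoints(np.array(pts),cv2.Rodrigues(c['R'])[0],c['t'],c['intrinsics'],c['D'])[0].reshape(-1,2)
for p in q:
    if 0<p[0]<512 and 0<p[1]<384: cv2.circle(f,tuple(np.round(p).astype(int)),1,(0,0,255),-1)
cv2.imwrite('pics/w2.png',cv2.resize(f,None,fx=1.5,fy=1.5))
go(o,[.4978,.0705,.0135],.317)
E
```

```text
time: 2.65
ee_pos: [0.4994, 0.0697, 0.077]
orientation: [1.844, 2.541, 0.003]
force: [0.2, 0.1, 0.6]
opening: 1.0
grasp_force: 0.0
shift [ 0.0013 -0.0015  0.0635] turn -0.0017 tool z [ 2.7e-03  4.0e-04 -1.0e+00]
```

View pics/w2.png

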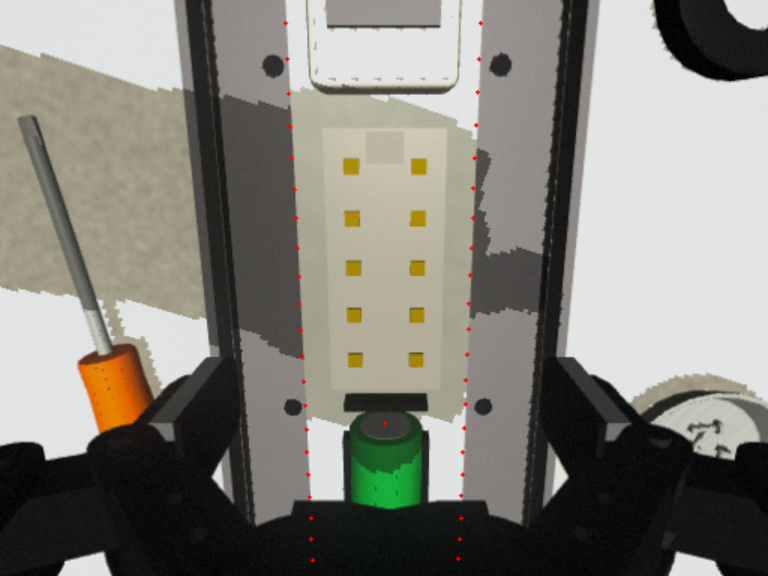

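The projected tray model (red dots) lies on the tray's edges and on the battery's inner end, so the pose is confirmed. I'll let the arm settle and then descend.

```bash
python3 shift.py '0 0 0 0 1; 0 0 0 0 1; 0 0 0 0 1'
python3 - <<'E'
from h import *
from station import robot
go(robot.get_obs(),[.4978,.0705,.0135],.317)
E
```

```text
time: 3.0
ee_pos: [0.4984, 0.0694, 0.0756]
orientation: [1.845, 2.542, 0.001]
force: [-0.5, -0.3, 0.2]
opening: 1.0
grasp_force: 0.0
shift [ 0.0013 -0.0003  0.0621] turn -0.0021 tool z [ 5.e-04  1.e-04 -1.e+00]
```

```bash
python3 shift.py '0.001 0 0.01 0 1; 0.001 0 0.025 0 1; 0.001 0 0.04 0 1; 0.001 0 0.052 0 1; 0.001 0 0.06 0 1; 0.001 0 0.062 0 1; 0.001 0 0.062 0 1; 0.001 0 0.062 0 1; 0.001 0 0.062 0 0.9; 0.001 0 0.062 0 0.8; 0.001 0 0.062 0 0.76; 0.001 0 0.062 0 0.76' 30
python3 - <<'E'
from h import *
from station import robot
o=robot.get_obs();go(o,[.4978,.0705,.0135],.317)
c=robot.camera('wrist');cv2.imwrite('pics/w3.png',cv2.resize(c['frame'],None,fx=1.5,fy=1.5))
E
```

```text
time: 4.2
ee_pos: [0.4981, 0.0704, 0.0135]
orientation: [1.845, 2.542, 0.0]
force: [-0.9, -0.8, 0.8]
opening: 0.759
grasp_force: 0.0
shift [ 0.0002 -0.0002 -0.    ] turn -0.002 tool z [ 3.e-04  0.e+00 -1.e+00]
```

View pics/w3.png

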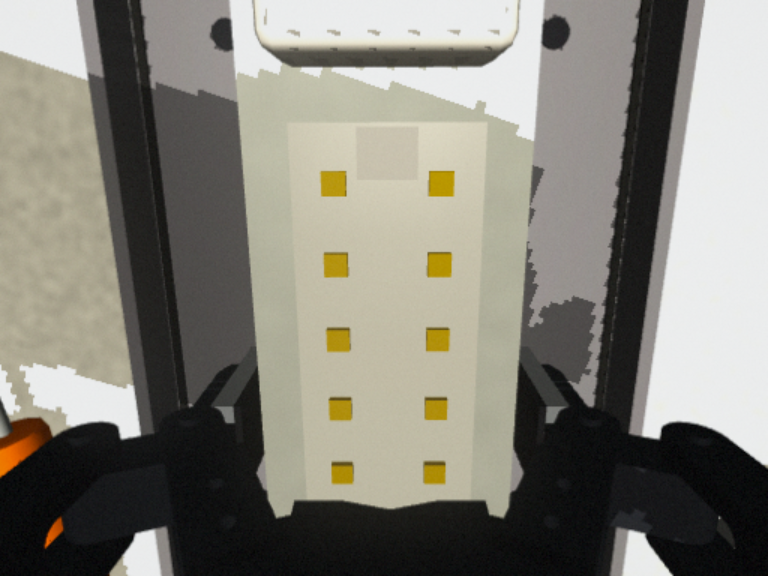

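The fingers straddle the tray symmetrically, with pads at about (255,400) and (525,400) beside the sides and clear of the rim. Now I'll close gently.

```bash
python3 shift.py '0 0 0 0 0.74; 0 0 0 0 0.72; 0 0 0 0 0.7; 0 0 0 0 0.68; 0 0 0 0 0.65; 0 0 0 0 0.6; 0 0 0 0 0.6; 0 0 0 0 0.6' 32
```

```text
time: 5.05
ee_pos: [0.4978, 0.0703, 0.0134]
orientation: [-1.845, -2.542, 0.0]
force: [-2.6, -0.6, 4.4]
opening: 0.698
grasp_force: 36.2
```

```bash
python3 shift.py '0 0 -0.001 0 0.6; 0 0 -0.003 0 0.6; 0 0 -0.006 0 0.6; 0 0 -0.009 0 0.6; 0 0 -0.012 0 0.6; 0 0 -0.014 0 0.6; 0 0 -0.015 0 0.6; 0 0 -0.015 0 0.6'
python3 - <<'E'
from h import *
from station import robot
a=[robot.camera(k)['frame'] for k in('wrist','side')]
s=cv2.resize(a[1][150:250,145:275],(500,384),interpolation=cv2.INTER_CUBIC)
cv2.imwrite('pics/lift1.png',cv2.resize(np.hstack([a[0],s]),(800,304)))
E
```

```text
time: 5.85
ee_pos: [0.4981, 0.0704, 0.0285]
orientation: [1.845, 2.542, 0.0]
force: [-0.2, -0.3, -3.9]
opening: 0.698
grasp_force: 35.4
```

View pics/lift1.png

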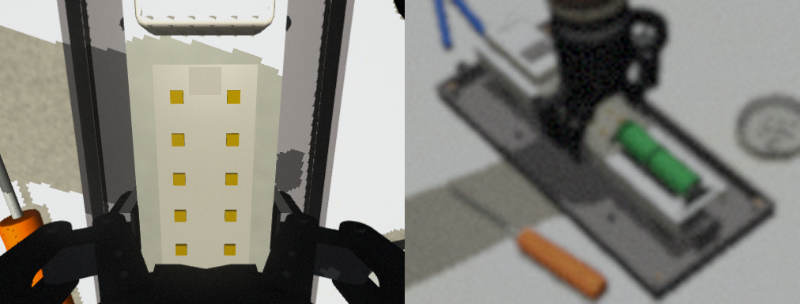

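The tray is off its seat (wrist force -3.9 N, about the full 0.42 kg). The wrist view of the LED board hasn't changed, so it is still level, and the battery lies in its cradle at (655,160). Continuing the lift, then holding.

```bash
python3 shift.py '0 0 -0.001 0 0.6; 0 0 -0.003 0 0.6; 0 0 -0.007 0 0.6; 0 0 -0.012 0 0.6; 0 0 -0.018 0 0.6; 0 0 -0.024 0 0.6; 0 0 -0.03 0 0.6; 0 0 -0.036 0 0.6; 0 0 -0.042 0 0.6; 0 0 -0.048 0 0.6; 0 0 -0.054 0 0.6; 0 0 -0.06 0 0.6; 0 0 -0.066 0 0.6; 0 0 -0.072 0 0.6; 0 0 -0.077 0 0.6; 0 0 -0.081 0 0.6; 0 0 -0.084 0 0.6; 0 0 -0.085 0 0.6; 0 0 -0.085 0 0.6; 0 0 -0.085 0 0.6' && python3 shift.py '0 0 0 0 0.6; 0 0 0 0 0.6; 0 0 0 0 0.6; 0 0 0 0 0.6; 0 0 0 0 0.6; 0 0 0 0 0.6; 0 0 0 0 0.6; 0 0 0 0 0.6; 0 0 0 0 0.6; 0 0 0 0 0.6; 0 0 0 0 0.6; 0 0 0 0 0.6; 0 0 0 0 0.6; 0 0 0 0 0.6; 0 0 0 0 0.6; 0 0 0 0 0.6; 0 0 0 0 0.6; 0 0 0 0 0.6; 0 0 0 0 0.6; 0 0 0 0 0.6'
python3 - <<'E'
from h import *
from station import robot
a=[robot.camera(k)['frame'] for k in('wrist','side')]
s=cv2.resize(a[1][120:250,125:290],(488,384),interpolation=cv2.INTER_CUBIC)
cv2.imwrite('pics/lift2.png',cv2.resize(np.hstack([a[0],s]),(800,307)))
E
```

```text
time: 7.95
ee_pos: [0.4978, 0.0703, 0.1131]
orientation: [-1.845, -2.542, 0.0]
force: [-0.7, -0.1, -3.9]
opening: 0.703
grasp_force: 35.5
time: 9.95
ee_pos: [0.498, 0.0704, 0.1133]
orientation: [-1.845, -2.542, 0.0]
force: [0.4, -0.2, -4.0]
opening: 0.699
grasp_force: 35.5
```

View pics/lift2.png

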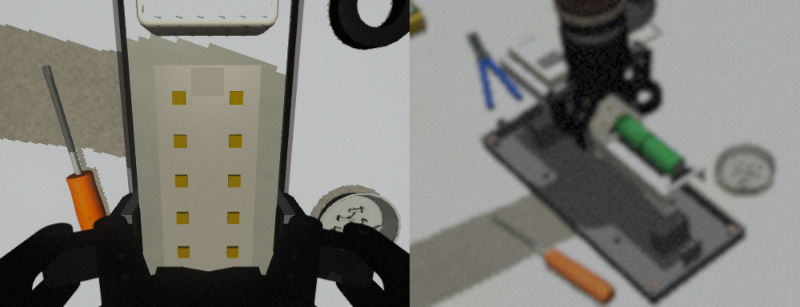

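The tray hangs level over the base, with the battery in its cradle at (650,145). The base, with its pillars visible, and the bystanders have not moved. I'll hold for two more seconds and hand in.

```bash
python3 shift.py '0 0 0 0 0.6; 0 0 0 0 0.6; 0 0 0 0 0.6; 0 0 0 0 0.6; 0 0 0 0 0.6; 0 0 0 0 0.6; 0 0 0 0 0.6; 0 0 0 0 0.6; 0 0 0 0 0.6; 0 0 0 0 0.6; 0 0 0 0 0.6; 0 0 0 0 0.6; 0 0 0 0 0.6; 0 0 0 0 0.6; 0 0 0 0 0.6; 0 0 0 0 0.6; 0 0 0 0 0.6; 0 0 0 0 0.6; 0 0 0 0 0.6; 0 0 0 0 0.6' && python3 -c "
from station import robot
print(robot.hand_in())"
```

```text
time: 12.05
ee_pos: [0.498, 0.0703, 0.1133]
orientation: [-1.845, -2.542, 0.0]
force: [-0.3, 0.6, -4.8]
opening: 0.695
grasp_force: 35.5
the job is handed in; nothing more can be done
None
```

The job is handed in (no verdict came back): the tray is held level and still 10 cm above its seat at about 35 N per finger, battery in its cradle, after a hold of over 4 s, and the base and everything around it in view stayed put.

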